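# Roll a pipe offcut up a sloped gutter and shut the keeper behind it

### The job

Without gripping or lifting anything, push the copper pipe offcut gently and steadily up the sloped gutter with your fingertips, not flicking it, until it drops into the dip at the top and lies against the blue stop. Then gently push the red keeper bar round with a fingertip until it lies fully across the gutter behind the pipe, so that the pipe cannot roll back. Leave the hammer, the glue bottle and the white offcut where they are, and finish clear of everything.

Things in the scene. Friction and masses are not known exactly. Their poses are not given: they have to be found in the camera images.
- gutter: Fixed wooden jig, level, 310 x 110 mm. Origin: under its centre at bench level; x points uphill along the gutter, z up. Trough 70 mm wide (y +-35 mm) between plywood side boards 16 mm thick, tops 52 mm above the bench, x -155 to 135 mm. Its floor: level landing, 20 mm above the bench, x -145 to -25 mm, then a ramp up to the crest. Low-end lip, x -155 to -145 mm, 32 mm above the bench.
- crest (a point): Top edge of the ramp, mid-trough: gutter x = 95 mm, y = 0, 37 mm above the bench. The ramp climbs evenly from 20 mm at x = -25 mm. Beyond it the floor steps down 4.5 mm into a dip (bare aluminium), x 95 to 135 mm, falling from 32.5 to 30.5 mm.
- dip (a point): Where the pipe's centre is when it lies in the dip against the stop: gutter x = 114 mm, y = 0, 52.6 mm above the bench. Axes as the gutter's. The blue stop block's face is at x = 135 mm; it is 20 mm thick, 78 mm high.
- pipe: Copper pipe offcut lying across the gutter, 42 mm in diameter, 62 mm long, 80 to 170 g, dark ends. Origin at its centre, own y along its axis. Starts at rest on the landing, its centre 50 to 80 mm downhill of the gutter's origin, 41 mm above the bench. Let go on the ramp it rolls back down; once its centre is past the crest it rolls into the dip and stays.
- keeper_pivot (a point): Centre of the keeper bar's vertical pivot, over a side board at gutter x = 83 mm, y = 43 mm, 65 mm above the bench (mid-height of the bar).
- keeper_end (a point): Point near the free end of the red keeper bar, 86 mm from the pivot, 65 mm above the bench; moves with the bar. The bar is straight, 12 mm wide, 92 mm long, 20 mm tall (55 to 75 mm above the bench).
- keeper (a joint): Angle of the red keeper bar, rad. At 0 (a stop) it points 150 deg anticlockwise, seen from above, from the gutter's x: downhill, slanting outward. Growing values swing it anticlockwise over the trough; at 2.094 (a stop) it lies square across, 4 mm from a pipe in the dip. Starts at 0 to 0.4. Stays where left; about 2 N at mid-length moves it.
- hammer: Bystander: hammer 240 mm long lying beside the gutter on its -y side.
- glue: Bystander: blue glue bottle with a red cap, 40 mm in diameter, 100 mm tall, origin at its foot, standing on the gutter's +y side near the uphill end.
- offcut: Bystander: white plastic offcut 40 mm in diameter, 55 mm tall, origin at its foot, standing on the gutter's +y side near the low end.
Not all that is in view belongs to the job. There is more than one size of the pipe; the one meant has the size given above.

How it is judged:
By the outcome, as a careful person would: the job done as asked, in the order asked, and still so for the second after the job is handed in, with the robot touching nothing.
It also fails if it takes over 56 s, if anything falls off the work surface, if the arm or the gripper's body presses on something with over 40 N, if the wrist force passes 120 N, or if a joint passes its speed limit or range.

### The arm

A 6-joint arm with a two-finger parallel gripper is mounted at the origin on the work surface. World frame = base frame: x ahead of the robot, y to its left, z up, the work surface at z = 0. Lengths are in m, angles in rad, forces in N, time in s.
With the tool pointing down it reaches from about 0.3 to 0.85 m from the base axis. Payload 4.2 kg.
Tool frame: the origin (TCP) lies midway between the tips of the shut fingers; the grasp point (between the pads) lies 19 mm behind it; z points along the fingers, y is the line along which they close (so a half turn about z gives the same grasp; the last joint's range is limited). The gripper opens to 91 mm and grips with 3 to 60 N. Pads are 32 mm wide; open, the fingers measure 118 mm over their backs; the gripper's body (76 mm by 178 mm) begins 60 mm behind the grasp point.
Start: joints at [1.32, 0.32, 1.565, -0, 1.257, -0.02], TCP at [0.132, 0.56, 0.214] pointing down, gripper open.
Joint ranges: [-3.11, 3.11], [-0.84, 2.01], [0.21, 2.61], [-1.34, 4.49], [0.05, 2.63], [-2.56, 2.56]. Speed limits (rad/s): [2.57, 2.57, 3.14, 3.14, 3.14, 3.14].

### API

Orientations are given as [roll, pitch, yaw] about the fixed x, y, z axes, in that order (R = Rz(yaw) Ry(pitch) Rx(roll)).
In Python, from station import status, vision, robot gives the robot as it stands.
- The arm moves only by the shell command python3 -m creep 'ROWS' [OPENING] [FORCE]. ROWS is JSON, a list of rows, each a list of 6 numbers: the shift along the tool's x, y, z in cm, then the turn, a rotation vector about the tool's x, y, z in rad. A call has 1 to 12 rows; each row is the pose to reach, as a shift and turn from the pose commanded when the call began, along the tool's axes at that moment; what a row does not reach only later rows make up. A row lasts 1/8 s, in which the tool goes at most 62.5 mm and 10.7 degrees, less where a joint would pass 70% of its speed; a pose out of reach is approached as far as the arm can. A call with a gripper value outside its range is refused whole. OPENING is the opening, from 0 (shut) to 1 (fully open), set as the call begins (- or left out, the last holds). The fingers move at their own pace and stop on an object; FORCE is the grip in N (left out, the last holds). Time passes only in rows, so rows that repeat a pose let the fingers close. It gives the time, the measured TCP pose, the force, the opening and the grip force at its end, in the units of the state.
- status.read_state(): the state, without advancing time (a new reading comes with each control period).
- vision.get_image(name): name is "side" or "top"; returns a dict with "color" (400x640x3 uint8, red, green, blue), "mtx" (3x3 intrinsics, pixels), "k1" (the pictures are not rectified: a ray, as slopes to the right and down, at radius r is drawn at 1 + k1 r^2 times it, then the intrinsics apply), "pose" (4x4, takes a point from camera to world coordinates). Camera axes: x right, y down, z forward; pixel columns grow to the right and rows downward; lengths in m; the calibration is good to about 2 mm. A picture is of the moment at which its call begins. There is no depth.
- robot.job_done(): hands the job in; it is judged then, once.
The state is a dict: "clock": time; "q": joint angles; "qvel": joint speeds; "joint_efforts": joint torques, N m; "ee_pos": TCP position; "tool_rot": TCP orientation; "contact_force": force on the tool from outside, world axes, zero at the start; "torque": the same for the moment, N m; "gripper_width": finger opening in m; "finger_force": force on a finger pad.
Only numpy, scipy, OpenCV 4.12 (cv2) and the standard library are available. Lean on these libraries where they do the work, as an engineer would, in place of code of your own. Each camera call takes 0.05 s, during which the arm holds its last target. There are 200 camera calls.

## Working session

There is one attempt and no reset: what is moved stays moved. The work goes in short steps, Python scripts to look and compute and a shell command to move; the robot and the scene stay as the last step left them, time stands still between calls to the robot, and variables do not carry over. Pictures are saved under pics/ and viewed, at most 10 in all, crops included, and the job is handed in when it is done.

```bash
ls; mkdir -p pics
python3 - <<'E'
from station import status, vision, robot
import cv2
for n in("top","side"):
    d=vision.get_image(n); cv2.imwrite(f"pics/{n}0.png",d["color"][:,:,::-1]); print(n,d["mtx"].tolist(),d["k1"],d["pose"].round(4).tolist())
print(status.read_state())
E
```

```text
pics
top [[404.4148832633976, 0.0, 326.9548764852634], [0.0, 404.4148832633976, 202.56935718721832], [0.0, 0.0, 1.0]] -0.05204366061486347 [[-0.0281, -0.9742, 0.2238, 0.4133], [-0.9996, 0.0267, -0.0092, -0.0122], [0.003, -0.224, -0.9746, 0.7731], [0.0, 0.0, 0.0, 1.0]]
side [[427.98745855123565, 0.0, 323.0972129959264], [0.0, 427.98745855123565, 197.5529565592646], [0.0, 0.0, 1.0]] -0.05256053837638718 [[-0.962, -0.1842, 0.2018, 0.3616], [-0.2727, 0.6915, -0.6689, 0.5821], [-0.0163, -0.6985, -0.7154, 0.7481], [0.0, 0.0, 0.0, 1.0]]
{'clock': 0.1, 'q': array([ 1.32000127e+00,  3.20205223e-01,  1.56554368e+00, -3.34426077e-05,
        1.25739114e+00, -1.99903854e-02]), 'qvel': array([-0.0010419 , -0.00013115, -0.00451966, -0.00019368, -0.00120004,
       -0.0004801 ]), 'joint_efforts': array([ 9.15250675e-04, -4.13331985e+01, -2.32512259e+01,  7.29046552e-02,
        4.22371225e-02, -4.33867342e-05]), 'ee_pos': array([0.13143091, 0.55931864, 0.2132226 ]), 'tool_rot': array([-3.14004494e+00,  8.60426856e-07,  2.91079832e+00]), 'contact_force': array([-0.25269442, -0.24095612,  0.16112507]), 'torque': array([0.02057731, 0.00338195, 0.02127961]), 'finger_force': 0.0, 'gripper_width': 0.09122980321144995}
```

View pics/top0.png

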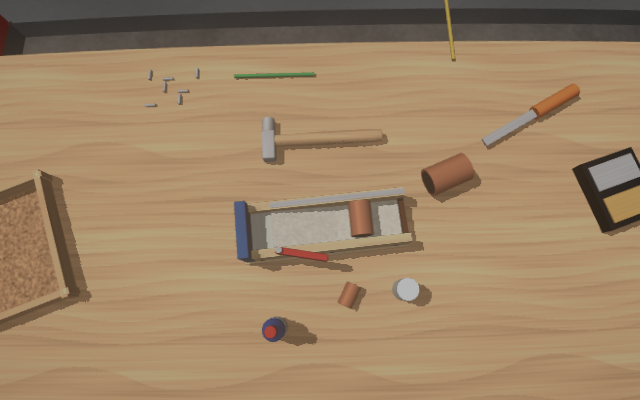

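View pics/side0.png

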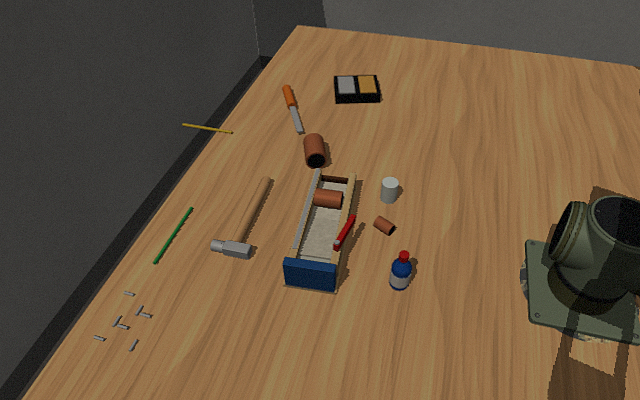

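The top view shows three copper pieces. The big one at (447,174) and the small one at (349,295) both lie outside the gutter. The one at (361,217) lies across the gutter on the landing and fits the description. The blue stop is at (242,230) and the keeper runs from (279,250) to (327,258). Next I'll check this in an enlarged crop.

```bash
cat > h.py <<'E'
import numpy as np, cv2
from station import status, vision
def ray(d,uv):
    uv=np.array(uv,float).reshape(-1,2); K=d["mtx"]
    s=cv2.undistortPoints(uv.reshape(-1,1,2),K,np.array([d["k1"],0,0,0,0.]))[:,0]
    R=d["pose"][:3,:3]
    return d["pose"][:3,3],np.c_[s,np.ones(len(s))]@R.T
def plane(d,uv,z):
    o,r=ray(d,uv); return o+r*((z-o[2])/r[:,2])[:,None]
def proj(d,p):
    P=np.linalg.inv(d["pose"]); c=np.atleast_2d(p)@P[:3,:3].T+P[:3,3]
    return cv2.projectPoints(c,np.zeros(3),np.zeros(3),d["mtx"],np.array([d["k1"],0,0,0,0.]))[0][:,0]
def blob(im,lo,hi,box=None):
    h=cv2.cvtColor(im,cv2.COLOR_RGB2HSV); m=cv2.inRange(h,np.array(lo),np.array(hi))
    if box: k=np.zeros_like(m); x0,y0,x1,y1=box; k[y0:y1,x0:x1]=255; m&=k
    c,_=cv2.findContours(m,cv2.RETR_EXTERNAL,cv2.CHAIN_APPROX_NONE)
    return max(c,key=cv2.contourArea)
E
python3 - <<'E'
from h import *
d=vision.get_image("top"); im=d["color"]
cv2.imwrite("pics/crop.png",cv2.resize(im[170:315,225:425,::-1],None,fx=4,fy=4,interpolation=cv2.INTER_CUBIC))
b=blob(im,(105,80,30),(130,255,255),(225,180,265,280)); print("stop",cv2.minAreaRect(b))
box=cv2.boxPoints(cv2.minAreaRect(b)); print(box.tolist()); print(plane(d,box,.078).round(4).tolist())
k=blob(im,(0,170,80),(6,255,255),(265,235,345,275)); bx=cv2.boxPoints(cv2.minAreaRect(k)); print("keeper",bx.tolist(),plane(d,bx,.075).round(4).tolist())
E
```

```text
stop ((240.4325714111328, 229.578125), (55.36418533325195, 9.827384948730469), 85.8150863647461)
[[233.51187133789062, 202.32843017578125], [243.31304931640625, 201.61126708984375], [247.353271484375, 256.82781982421875], [237.55209350585938, 257.54498291015625]]
[[0.5779, 0.1463, 0.078], [0.5787, 0.129, 0.078], [0.4812, 0.1204, 0.078], [0.4804, 0.1372, 0.078]]Traceback (most recent call last):
  File "<stdin>", line 6, in <module>
  File "h.py", line 17, in blob
    return max(c,key=cv2.contourArea)
ValueError: max() iterable argument is empty
```

View pics/crop.png

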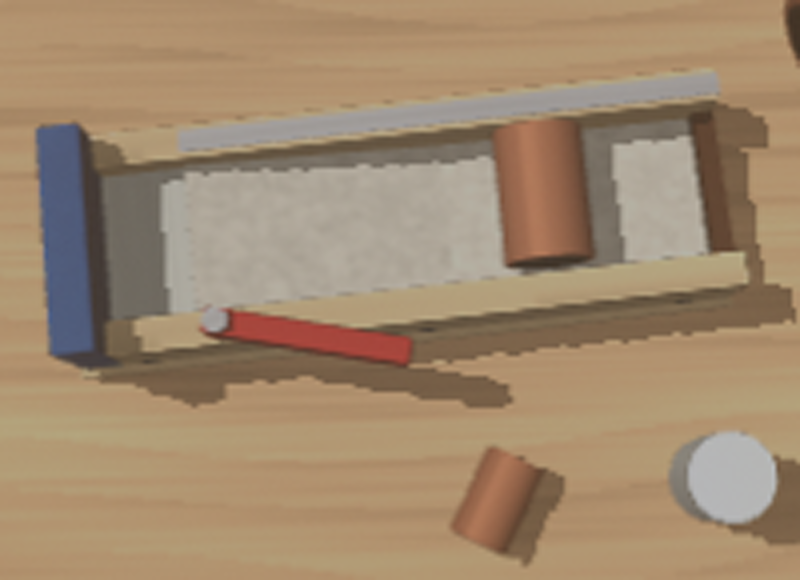

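The crop confirms the target. The copper pipe at full-image (361,218) spans the trough on the landing. The big pipe lies outside, and the small one at crop (497,500) is loose on the bench. Next I'll fit the gutter pose.

Run:
```python
from h import *
d=vision.get_image("top"); im=d["color"]
f=lambda p:np.array(p,float)/4+[225,170]-.375
px=[(717,74),(747,254),(745,284),(98,353),(80,125)]
G=np.array([(-155,-51,52),(-155,35,52),(-155,51,52),(135,0,78),(135,0,78)])/1e3
W=np.array([plane(d,f(p),g[2])[0] for p,g in zip(px,G)])
w=np.vstack([W[:3],(W[3]+W[4])/2]); g=G[:4]
a,b=g[:,:2]-g[:,:2].mean(0),w[:,:2]-w[:,:2].mean(0)
th=np.arctan2((a[:,0]*b[:,1]-a[:,1]*b[:,0]).sum(),(a*b).sum())
R=np.array([[np.cos(th),-np.sin(th)],[np.sin(th),np.cos(th)]]); t=w[:,:2].mean(0)-R@g[:,:2].mean(0)
print("yaw",th,np.degrees(th),"t",t,"res mm",((g[:,:2]@R.T+t-w[:,:2])*1e3).round(1).tolist())
toG=lambda p:((np.array(p)[:,:2]-t)@R*1e3).round(1)
print("pivot",toG(plane(d,f((215,320)),.077)),"kend",toG(plane(d,f((411,350)),.075)))
print("pipe top silhouettes mid", toG(plane(d,[f((500,195)),f((588,190)),f((545,192))],.046)), "ends",toG(plane(d,[f((540,120)),f((550,265))],.055)))
s=vision.get_image("side")
# check in the side view
c=[(135,51,78),(135,-51,78),(83,43,75),(-155,51,52),(-155,-51,52),(-65,0,62)]
P=np.array([np.r_[R@np.array(q[:2])/1e3+t,q[2]/1e3] for q in c])
i2=cv2.resize(s["color"][150:310,260:400,::-1],None,fx=4,fy=4,interpolation=cv2.INTER_CUBIC)[:600]
for q in proj(s,P): cv2.circle(i2,tuple(int(v) for v in ((q-[260,150])*4).round()),3,(0,255,0),-1)
cv2.imwrite("pics/sidecrop.png",i2)
```

```text
yaw 1.651777288442335 94.639867323309 t [ 0.54074286 -0.01140357] res mm [[1.7, 0.2], [0.2, 0.9], [-2.2, -2.3], [0.2, 1.2]]
pivot [[82.3 41.9]] kend [[-0.2 63.6]]
pipe top silhouettes mid [[-48.8  -4.8]
 [-89.2  -2.7]
 [-69.5  -3.9]] ends [[-70.5 -35.7]
 [-66.5  30.9]]
```

View pics/sidecrop.png

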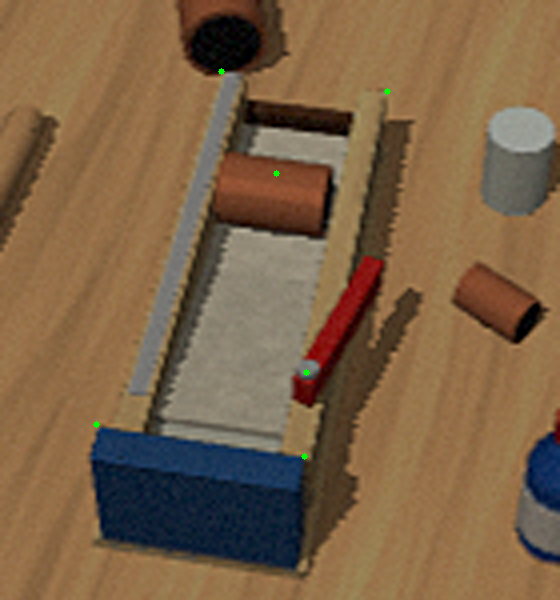

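Green markers for the fitted gutter pose land on the stop corners, the pivot, the board ends and the pipe, so the fit is good. The pipe is at gutter x ≈ -69 mm. Next I'll compute the approach, with fingers about 25 mm apart straddling the trough's midline behind the pipe.

```bash
cat >> h.py <<'E'
from scipy.spatial.transform import Rotation as Ro
TH=1.6518; T=np.array([.5407,-.0114]); RG=np.array([[np.cos(TH),-np.sin(TH)],[np.sin(TH),np.cos(TH)]])
def go(x,y,z,yaw=0.):
    "row for TCP at gutter x,y,z mm, tool down, tool x turned yaw from gutter x"
    s=status.read_state(); R0=Ro.from_euler("xyz",s["tool_rot"])
    p=np.r_[RG@np.array([x,y])/1e3+T,z/1e3]
    r=(R0.inv()*Ro.from_euler("xyz",[np.pi,0,TH+yaw])).as_rotvec()
    return (R0.inv().apply(p-s["ee_pos"])*100).round(2).tolist()+r.round(3).tolist()
def here():
    s=status.read_state(); p=s["ee_pos"]; y=Ro.from_euler("xyz",s["tool_rot"]).as_matrix()[:,0]
    print("t",round(s["clock"],2),"G mm",((p[:2]-T)@RG*1e3).round(1),"z",(p[2]*1e3).round(1),"dyaw",round(np.arctan2(y[1],y[0])-TH,3),"F",s["contact_force"].round(1),"w",round(s["gripper_width"],4))
E
python3 -c "
from h import *
here(); print(go(-120,0,200)); print(go(-120,0,120))"
```

```text
t 0.25 G mm [602.2 361.7] z 213.6 dyaw 1.259 F [ 0.6  0.  -0.2] w 0.091
[-56.58, -57.64, 1.4, -0.001, 0.0, 1.259]
[-56.58, -57.64, 9.4, -0.001, 0.0, 1.259]
```

```bash
python3 -m creep '[[-2,-2,0,0,0,0.1],[-5,-5,0,0,0,0.2],[-9,-9,0,0,0,0.35],[-13,-13,0,0,0,0.5],[-17,-17,0,0,0,0.65],[-21,-21,0,0,0,0.8],[-25,-25.3,0,0,0,0.95],[-29,-29.4,0,0,0,1.1],[-33,-33.5,0,0,0,1.259],[-37,-37.6,0,0,0,1.259],[-41,-41.7,0,0,0,1.259],[-45,-45.8,0,0,0,1.259]]' 0.28 10
python3 -c "
from h import *
here(); print(go(-120,0,200)); print(go(-120,0,90))"
```

```text
clock: 1.75
ee_pos: [0.4656, 0.0092, 0.2141]
tool_rot: [3.141, -0.0, 1.651]
contact_force: [1.7, 0.7, -0.2]
gripper_width: 0.0254
finger_force: 0.0
t 1.75 G mm [26.6 73.2] z 214.1 dyaw -0.0 F [ 1.7  0.7 -0.2] w 0.0254
[-14.66, 7.33, 1.41, 0.001, -0.0, -0.0]
[-14.66, 7.32, 12.41, 0.001, -0.0, -0.0]
```

```bash
python3 -m creep '[[-3,1.5,0,0,0,0],[-7,3.5,1,0,0,0],[-11,5.5,2,0,0,0],[-13.5,6.8,4,0,0,0],[-14.5,7.2,7,0,0,0],[-14.6,7.3,10,0,0,0],[-14.6,7.3,12,0,0,0],[-14.6,7.3,12,0,0,0]]'
python3 - <<'E'
from h import *
here(); print(go(-120,0,32))
for n in("top",):
    d=vision.get_image(n); cv2.imwrite("pics/t2.png",cv2.resize(d["color"][150:300,225:425,::-1],None,fx=4,fy=4))
E
```

```text
clock: 2.75
ee_pos: [0.5482, -0.1284, 0.0923]
tool_rot: [-3.138, -0.001, 1.652]
contact_force: [-0.8, -1.0, 0.4]
gripper_width: 0.0257
finger_force: 0.0
t 2.75 G mm [-117.2    2. ] z 92.3 dyaw -0.0 F [-0.8 -1.   0.4] w 0.0257
[-0.29, 0.22, 6.03, -0.004, -0.001, -0.0]
```

View pics/t2.png

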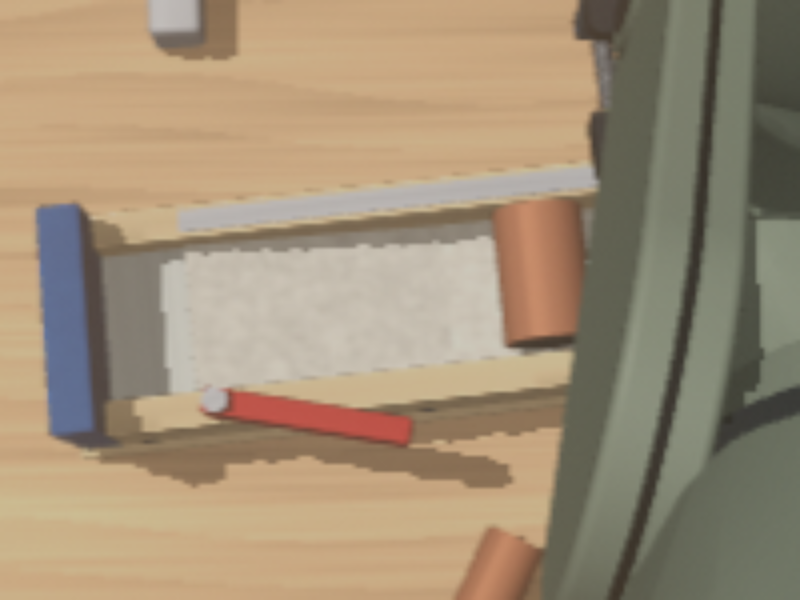

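The pipe and keeper haven't moved, and the gripper is over the low end behind the pipe. Lowering now.

```bash
python3 -m creep '[[-0.2,0.2,1.5,0,0,0],[-0.2,0.2,3,0,0,0],[-0.2,0.2,4.2,0,0,0],[-0.2,0.2,5.2,0,0,0],[-0.2,0.2,5.8,0,0,0],[-0.2,0.2,6,0,0,0],[-0.2,0.2,6,0,0,0]]'
python3 -c "
from h import *
here(); print(go(-60,0,32),go(68,0,44))"
```

```text
clock: 3.68
ee_pos: [0.5517, -0.1305, 0.0341]
tool_rot: [3.141, 0.0, 1.652]
contact_force: [-0.4, -0.1, 0.3]
gripper_width: 0.0251
finger_force: 0.0
t 3.67 G mm [-119.6   -1.4] z 34.1 dyaw 0.0 F [-0.4 -0.1  0.3] w 0.0251
[5.96, -0.14, 0.21, 0.0, 0.0, 0.0] [18.76, -0.14, -1.0, 0.0, 0.0, 0.0]
```

```bash
python3 -m creep '[[0.3,-0.1,0.1,0,0,0],[0.7,-0.1,0.2,0,0,0],[1.1,-0.1,0.2,0,0,0],[1.5,-0.1,0.2,0,0,0],[1.9,-0.1,0.2,0,0,0],[2.3,-0.1,0.2,0,0,0],[2.7,-0.1,0.2,0,0,0],[3.1,-0.1,0.2,0,0,0],[3.5,-0.1,0.2,0,0,0],[3.9,-0.1,0.2,0,0,0],[4.3,-0.1,0.2,0,0,0],[4.7,-0.1,0.2,0,0,0]]'
python3 - <<'E'
from h import *
here(); print(go(68,0,44))
d=vision.get_image("side"); cv2.imwrite("pics/s3.png",cv2.resize(d["color"][150:310,260:400,::-1],None,fx=3.7,fy=3.7))
E
```

```text
clock: 5.18
ee_pos: [0.5467, -0.0834, 0.0319]
tool_rot: [3.142, -0.0, 1.652]
contact_force: [-0.4, -0.4, -0.4]
gripper_width: 0.0255
finger_force: 0.0
t 5.17 G mm [-72.3  -0.2] z 31.9 dyaw -0.0 F [-0.4 -0.4 -0.4] w 0.0255
[14.03, -0.02, -1.21, 0.0, -0.0, -0.0]
```

View pics/s3.png

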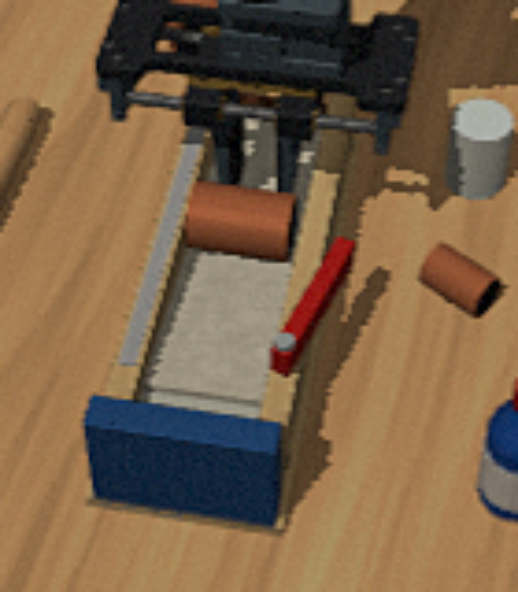

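The pipe is rolling squarely ahead of both fingertips, now about 3 cm along, and nothing else has moved. Continuing up the ramp at the same pace.

```bash
python3 -m creep '[[0.4,0,0,0,0,0],[0.8,0,-0.05,0,0,0],[1.2,0,-0.1,0,0,0],[1.6,0,-0.15,0,0,0],[2,0,-0.2,0,0,0],[2.4,0,-0.2,0,0,0],[2.8,0,-0.25,0,0,0],[3.2,0,-0.3,0,0,0],[3.6,0,-0.3,0,0,0],[4,0,-0.35,0,0,0],[4.4,0,-0.4,0,0,0],[4.8,0,-0.45,0,0,0]]' && python3 -m creep '[[0.4,0,0,0,0,0],[0.8,0,-0.05,0,0,0],[1.2,0,-0.1,0,0,0],[1.6,0,-0.15,0,0,0],[2,0,-0.2,0,0,0],[2.4,0,-0.2,0,0,0],[2.8,0,-0.25,0,0,0],[3.2,0,-0.3,0,0,0],[3.6,0,-0.3,0,0,0],[4,0,-0.35,0,0,0],[4.4,0,-0.4,0,0,0],[4.8,0,-0.45,0,0,0]]'
python3 - <<'E'
from h import *
here(); print(go(68,0,44))
d=vision.get_image("side"); cv2.imwrite("pics/s4.png",cv2.resize(d["color"][150:310,260:400,::-1],None,fx=3.7,fy=3.7))
E
```

```text
clock: 6.72
ee_pos: [0.5429, -0.0356, 0.0365]
tool_rot: [3.142, -0.0, 1.652]
contact_force: [0.2, -0.7, -0.5]
gripper_width: 0.0256
finger_force: 0.3
clock: 8.22
ee_pos: [0.539, 0.0122, 0.041]
tool_rot: [3.142, -0.0, 1.652]
contact_force: [0.0, -1.3, 0.3]
gripper_width: 0.0258
finger_force: 0.4
t 8.22 G mm [23.7 -0.2] z 41.0 dyaw 0.0 F [ 0.  -1.3  0.3] w 0.0258
[4.43, -0.02, -0.3, 0.0, -0.0, 0.0]
```

View pics/s4.png

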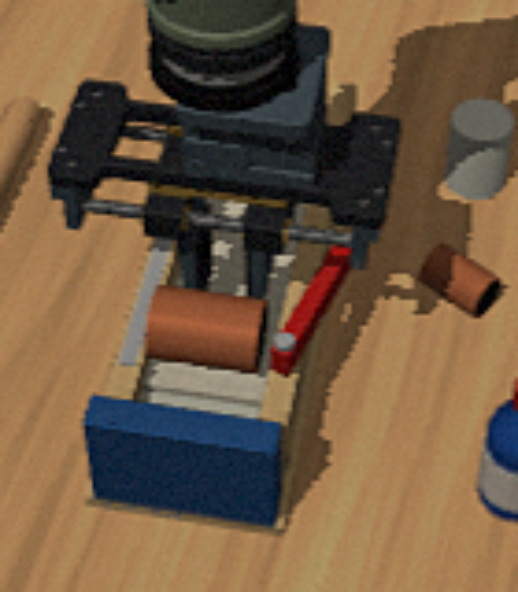

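The pipe is on the upper ramp, centre about gutter x ≈ 60 mm, still square. Now moving more slowly over the crest.

```bash
python3 -m creep '[[0.3,0,0,0,0,0],[0.6,0,-0.05,0,0,0],[0.9,0,-0.1,0,0,0],[1.2,0,-0.1,0,0,0],[1.5,0,-0.15,0,0,0],[1.8,0,-0.15,0,0,0],[2.1,0,-0.2,0,0,0],[2.4,0,-0.2,0,0,0],[2.7,0,-0.25,0,0,0],[3,0,-0.25,0,0,0],[3.2,0,-0.3,0,0,0],[3.4,0,-0.3,0,0,0]]' && python3 -m creep '[[0.2,0,0,0,0,0],[0.4,0,0,0,0,0],[0.6,0,0,0,0,0],[0.8,0,0,0,0,0],[0.9,0,0,0,0,0],[1,0,0,0,0,0],[1,0,0,0,0,0],[1,0,0,0,0,0]]'
python3 - <<'E'
from h import *
here()
d=vision.get_image("side"); cv2.imwrite("pics/s5.png",cv2.resize(d["color"][150:310,260:400,::-1],None,fx=3.7,fy=3.7))
E
```

```text
clock: 9.78
ee_pos: [0.5361, 0.0462, 0.0439]
tool_rot: [-3.141, -0.0, 1.652]
contact_force: [0.5, 1.0, 0.3]
gripper_width: 0.0259
finger_force: 0.0
clock: 10.78
ee_pos: [0.5354, 0.0558, 0.0439]
tool_rot: [-3.142, -0.0, 1.652]
contact_force: [0.3, 0.0, 0.5]
gripper_width: 0.0257
finger_force: 0.0
t 10.78 G mm [67.4 -0.2] z 43.9 dyaw 0.0 F [0.3 0.  0.5] w 0.0257
```

View pics/s5.png

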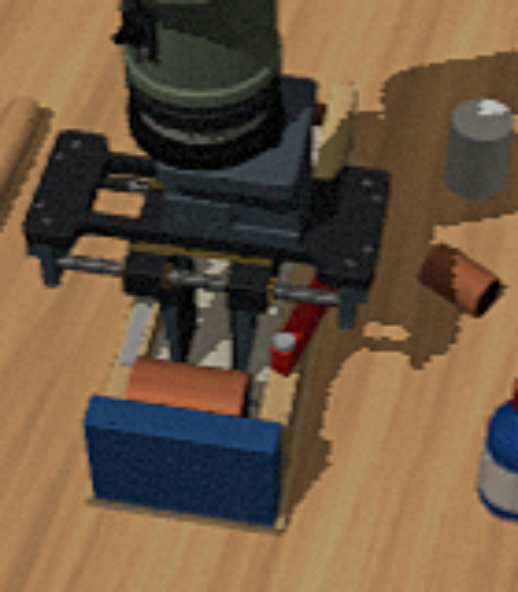

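The pipe has dropped into the dip against the blue stop, at crop (187,390), and the fingers are clear of it with zero force. Next I'll back off, rise, and come down outside the keeper with the fingers shut.

```bash
python3 -m creep '[[-1,0,0,0,0,0],[-2,0,0,0,0,0],[-3,0,0,0,0,0],[-3.5,0,-1,0,0,0],[-3.5,0,-4,0,0,0],[-3.5,0,-8,0,0,0],[-3.5,-1,-12,0,0,0],[-3.5,-4,-13,0,0,0],[-3.5,-8,-13,0,0,0],[-3.5,-10.5,-13,0,0,0],[-3.5,-11,-13,0,0,0],[-3.5,-11,-13,0,0,0]]' 0.28
python3 -m creep '[[0,0,0,0,0,0],[0,0,0,0,0,0],[0,0,0,0,0,0],[0,0,0,0,0,0]]' 0
python3 - <<'E'
from h import *
here(); print(go(30,105,60))
d=vision.get_image("top")
g=blob(d["color"],(0,150,60),(10,255,255),(255,310,300,345)); print("glue cap",((plane(d,g[:,0].mean(0),.1)[:,:2]-T)@RG*1e3).round())
cv2.imwrite("pics/t6.png",cv2.resize(d["color"][170:350,225:425,::-1],None,fx=3.3,fy=3.3))
for deg in(166,180,195,210,225,240,255,270):
    f=np.radians(deg);u=np.array([np.cos(f),np.sin(f)]);n=np.array([-u[1],u[0]])
    print(deg,(np.array([83,43])+55*u-(6+16*abs(n[0])+13.5*abs(n[1]))*n).round(1))
E
```

```text
clock: 12.32
ee_pos: [0.4295, 0.012, 0.1746]
tool_rot: [3.14, -0.0, 1.652]
contact_force: [0.6, -0.6, 0.2]
gripper_width: 0.0253
finger_force: 0.0
clock: 12.82
ee_pos: [0.4288, 0.0121, 0.1738]
tool_rot: [-3.141, -0.0, 1.652]
contact_force: [-0.3, -0.7, 0.0]
gripper_width: 0.0004
finger_force: 0.0
t 12.82 G mm [ 32.5 109.7] z 173.8 dyaw 0.0 F [-0.3 -0.7  0. ] w 0.0004
[-0.25, 0.47, 11.38, -0.0, -0.0, 0.0]
glue cap [[106. 181.]]
166 [35.2 78.6]
180 [28.  62.5]
195 [23.9 51.2]
210 [22.5 37.7]
225 [25.1 23.1]
240 [32.5  8.7]
255 [44.7 -3.7]
270 [ 61. -12.]
```

View pics/t6.png

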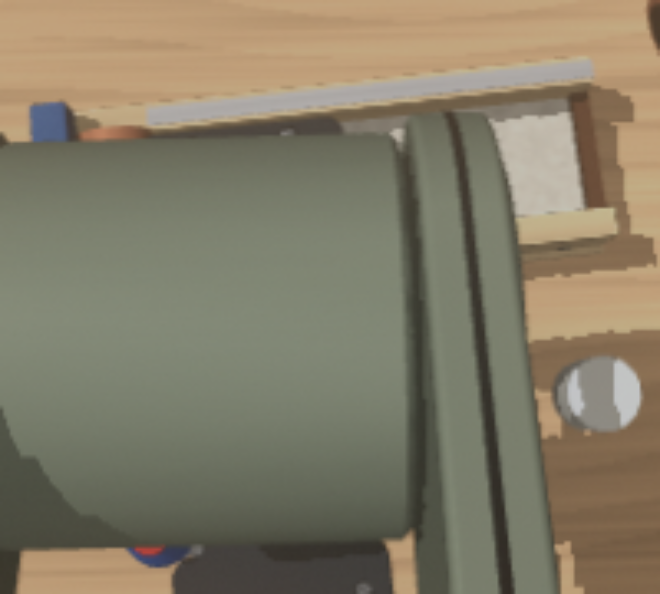

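The arm hides the keeper in this view. The pipe still shows at the stop, at crop (115,132). The glue at gutter (106,181) is clear of the finger path, so I'll descend outside the bar.

```bash
python3 -m creep '[[0,0,2,0,0,0],[0,0,5,0,0,0],[0,0,8,0,0,0],[0,0,10,0,0,0],[0,0,11,0,0,0],[0,0,11.4,0,0,0],[0,0,11.4,0,0,0]]'
python3 -c "
from h import *
here()
for w in [(35,79),(28,62.5),(24,51),(22.5,38),(25,23),(32.5,9),(45,-4),(61,-12)]: print(go(*w,60)[:3])
d=vision.get_image('side'); cv2.imwrite('pics/s7.png',cv2.resize(d['color'][150:310,260:430,::-1],None,fx=3.7,fy=3.7))"
```

```text
clock: 13.75
ee_pos: [0.429, 0.0121, 0.0603]
tool_rot: [3.141, -0.0, 1.652]
contact_force: [0.2, -1.1, 0.0]
gripper_width: 0.0005
finger_force: 0.0
t 13.75 G mm [ 32.4 109.4] z 60.3 dyaw -0.0 F [ 0.2 -1.1  0. ] w 0.0005
[0.26, 3.04, 0.03]
[-0.44, 4.69, 0.03]
[-0.84, 5.84, 0.03]
[-0.99, 7.14, 0.03]
[-0.74, 8.64, 0.04]
[0.01, 10.04, 0.04]
[1.26, 11.34, 0.04]
[2.86, 12.14, 0.04]
```

View pics/s7.png

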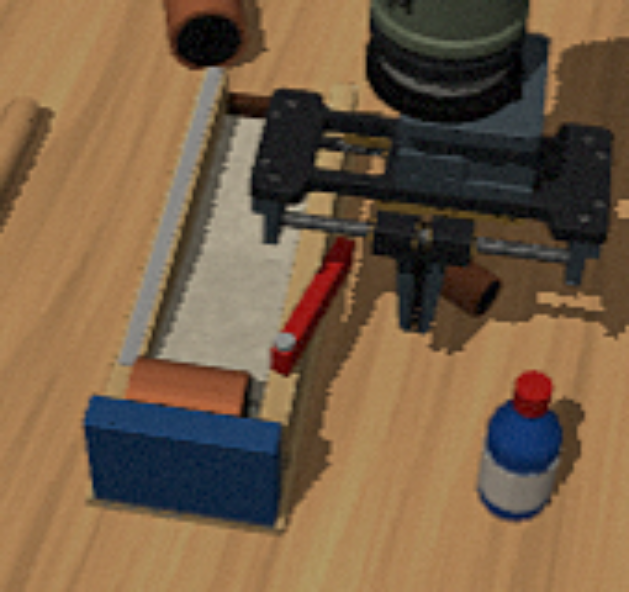

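The shut fingertip at crop (415,320) is outside the keeper, level with the bar, and the pipe is in the dip. Sweeping the keeper round.

```bash
python3 -m creep '[[0.1,0.7,0,0,0,0],[0.2,1.4,0,0,0,0],[0.2,2,0,0,0,0],[0.2,2.5,0,0,0,0],[0.2,2.9,0,0,0,0],[0.1,3.3,0,0,0,0],[-0.1,3.8,0,0,0,0],[-0.3,4.3,0,0,0,0],[-0.4,4.7,0,0,0,0],[-0.6,5.1,0,0,0,0],[-0.7,5.5,0,0,0,0],[-0.8,5.8,0,0,0,0]]'
python3 - <<'E'
from h import *
here()
for w in [(24,51),(22.5,38),(25,23),(32.5,9),(45,-4),(61,-12)]: print(go(*w,60)[:3])
E
```

```text
clock: 15.3
ee_pos: [0.4868, 0.0087, 0.0598]
tool_rot: [-3.14, -0.0, 1.652]
contact_force: [-3.2, 0.6, -0.4]
gripper_width: 0.0005
finger_force: 1.3
t 15.3 G mm [24.4 52.1] z 59.8 dyaw 0.0 F [-3.2  0.6 -0.4] w 0.0005
[-0.04, 0.11, -0.02]
[-0.19, 1.41, -0.03]
[0.06, 2.91, -0.03]
[0.81, 4.31, -0.03]
[2.06, 5.61, -0.03]
[3.66, 6.41, -0.03]
```

Contact is about 3 N, so the bar is moving. Continuing.

```bash
python3 -m creep '[[0,0.3,0,0,0,0],[-0.1,0.7,0,0,0,0],[-0.15,1.1,0,0,0,0],[-0.2,1.5,0,0,0,0],[-0.1,1.9,0,0,0,0],[-0.05,2.3,0,0,0,0],[0,2.6,0,0,0,0],[0.1,3,0,0,0,0],[0.3,3.4,0,0,0,0],[0.5,3.7,0,0,0,0],[0.7,4,0,0,0,0],[0.85,4.3,0,0,0,0]]'
python3 - <<'E'
from h import *
here()
for w in [(32.5,9),(45,-4),(61,-12)]: print(go(*w,60)[:3])
d=vision.get_image('side'); cv2.imwrite('pics/s8.png',cv2.resize(d['color'][150:310,260:430,::-1],None,fx=3.7,fy=3.7))
E
```

```text
clock: 16.8
ee_pos: [0.5296, 0.0208, 0.06]
tool_rot: [3.141, 0.0, 1.652]
contact_force: [-2.1, -1.4, -0.0]
gripper_width: 0.0005
finger_force: 1.0
t 16.8 G mm [33.   8.5] z 60.0 dyaw 0.0 F [-2.1 -1.4 -0. ] w 0.0005
[-0.05, -0.05, -0.0]
[1.2, 1.25, -0.0]
[2.8, 2.05, -0.0]
```

View pics/s8.png

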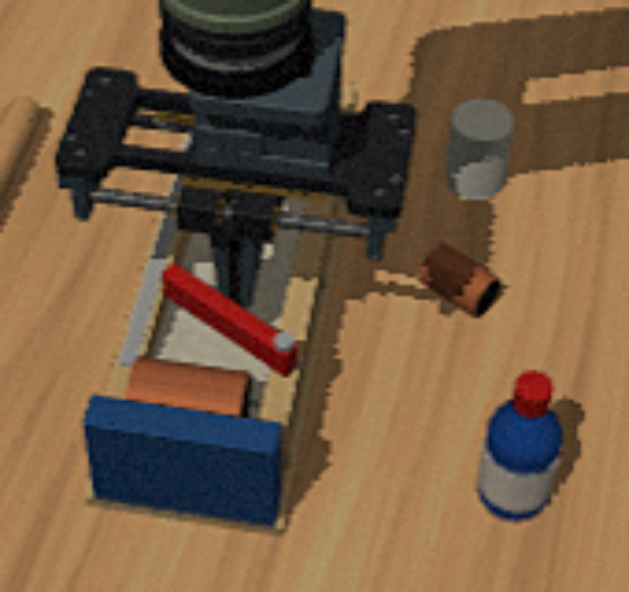

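The keeper is about two thirds of the way across, from crop (285,345) to (168,272), and the pipe is in place. I've miscounted: that was the 11th picture against a limit of 10. I'll view no more, and check the rest by numbers.

```bash
python3 -m creep '[[0.2,0.3,0,0,0,0],[0.5,0.6,0,0,0,0],[0.8,0.9,0,0,0,0],[1.1,1.2,0,0,0,0],[1.4,1.4,0,0,0,0],[1.7,1.6,0,0,0,0],[2,1.8,0,0,0,0],[2.2,1.9,0,0,0,0],[2.4,2,0,0,0,0],[2.6,2,0,0,0,0]]'
cat > k.py <<'E'
from h import *
def keeper():
    for n in("top","side"):
        d=vision.get_image(n); im=d["color"]; h=cv2.cvtColor(im,cv2.COLOR_RGB2HSV)
        m=cv2.inRange(h,np.array([0,195,70]),np.array([5,255,255]))|cv2.inRange(h,np.array([174,195,70]),np.array([180,255,255]))
        c=[(40,0),(125,0),(125,60),(40,60),(40,-60),(125,-60)]
        q=proj(d,np.array([np.r_[RG@np.array(p)/1e3+T,.07] for p in c])).astype(int); x0,y0=q.min(0);x1,y1=q.max(0)
        k=np.zeros_like(m);k[y0:y1,x0:x1]=m[y0:y1,x0:x1]
        y,x=np.nonzero(k)
        if len(x)<20: print(n,"few",len(x)); continue
        g=(plane(d,np.c_[x,y],.07)[:,:2]-T)@RG*1e3
        l=cv2.fitLine(g.astype(np.float32),cv2.DIST_HUBER,0,.01,.01).ravel(); 
        print(n,len(x),"line deg",np.degrees(np.arctan2(l[1],l[0])).round(1),"centre",g.mean(0).round(1),"ends",g[g[:,1].argmin()].round(1),g[g[:,1].argmax()].round(1))
E
python3 -c "
from k import *
here(); keeper()"
```

```text
clock: 18.1
ee_pos: [0.5475, 0.0483, 0.06]
tool_rot: [3.141, 0.0, 1.652]
contact_force: [0.3, -5.5, 0.3]
gripper_width: 0.0005
finger_force: 2.9
t 18.1 G mm [ 58.9 -11.6] z 60.0 dyaw 0.0 F [ 0.3 -5.5  0.3] w 0.0005
top few 0
side 395 line deg 86.7 centre [86.   1.2] ends [ 79.  -43.4] [95.7 48.3]
```

```bash
python3 -m creep '[[0.1,0,0,0,0,0],[0.1,0,0,0,0,0],[0.2,0,0,0,0,0],[0.2,0,0,0,0,0]]'
python3 -c "
from k import *
here(); keeper()"
```

```text
clock: 18.7
ee_pos: [0.5475, 0.0483, 0.0601]
tool_rot: [3.141, 0.003, 1.653]
contact_force: [1.2, -9.1, -0.5]
gripper_width: 0.0005
finger_force: 4.4
t 18.7 G mm [ 59.  -11.6] z 60.1 dyaw 0.001 F [ 1.2 -9.1 -0.5] w 0.0005
top few 0
side 395 line deg 86.8 centre [86.1  1.2] ends [ 79.  -43.4] [95.7 48.3]
```

The bar is hard against its stop: the commanded 2 mm gave no motion and only raised the force. Backing off, then rising clear.

```bash
python3 -m creep '[[-0.3,0,0,0,0,0],[-1,0,0,0,0,0],[-2,0,0,0,0,0],[-3.5,0,0,0,0,0],[-5,0,-1,0,0,0],[-6,0,-4,0,0,0],[-6.5,0,-9,0,0,0],[-7,0,-14,0,0,0],[-8,-2,-18,0,0,0],[-10,-6,-18,0,0,0],[-12,-11,-18,0,0,0],[-14,-15,-18,0,0,0]]' && python3 -m creep '[[-4,-1,0,0,0,0],[-9,-2,0,0,0,0],[-14,-3,0,0,0,0],[-18,-3,0,0,0,0],[-20,-3,0,0,0,0],[-20,-3,0,0,0,0],[-20,-3,0,0,0,0]]'
python3 - <<'E'
from k import *
here(); keeper()
d=vision.get_image("top"); 
c=blob(d["color"],(3,90,60),(14,200,255),(240,195,275,245)); g=(plane(d,c[:,0].astype(float),.06)[:,:2]-T)@RG*1e3
print("copper in dip",len(c),g.min(0).round(),g.max(0).round())
i=cv2.imread("pics/top0.png")[:,:,::-1]
def bl(im,lo,hi,b): return np.round(blob(im,lo,hi,b)[:,0].mean(0),1)
for n,lo,hi,b in(("hammer head",(0,0,90),(180,60,255),(255,112,280,165)),("offcut",(0,0,120),(180,50,255),(385,270,430,310)),("glue",(105,80,20),(130,255,255),(255,310,300,350))):
    print(n,bl(i,lo,hi,b),bl(d["color"],lo,hi,b))
E
```

```text
clock: 20.3
ee_pos: [0.4069, -0.1026, 0.2407]
tool_rot: [3.141, 0.001, 1.652]
contact_force: [-0.3, 0.1, 0.3]
gripper_width: 0.0004
finger_force: 0.0
clock: 21.18
ee_pos: [0.3948, -0.302, 0.24]
tool_rot: [-3.141, -0.001, 1.653]
contact_force: [0.7, 0.8, 0.1]
gripper_width: 0.0006
finger_force: 0.0
t 21.18 G mm [-277.8  168.9] z 240.0 dyaw 0.001 F [0.7 0.8 0.1] w 0.0006
top few 0
side 382 line deg 86.4 centre [86.1  0.6] ends [ 79.  -43.4] [95.7 48.3]
copper in dip 145 [ 85. -47.] [134.  28.]
hammer head [268.  139.4] [267.9 139.4]
offcut [405.7 288.7] [405.7 288.8]
glue [266.  324.8] [266.  324.8]
```

```bash
sed -i 's/195,70/150,50/g; s/\[5,255/[7,255/' k.py
python3 - <<'E'
from k import *
keeper()
d=vision.get_image("top"); P=lambda x,y,z: proj(d,np.r_[RG@np.array([x,y])/1e3+T,z/1e3])[0].round().astype(int)
h=cv2.cvtColor(d["color"],cv2.COLOR_RGB2HSV)
for y in(-20,0,20): print([(x,h[tuple(P(x,y,73)[::-1])].tolist()) for x in (66,72,77,83,88)],"| pipe",[(x,h[tuple(P(x,y,72)[::-1])].tolist()) for x in(105,114,122)])
E
```

```text
top 272 line deg -89.6 centre [82.7 -4. ] ends [ 80.2 -44.2] [85.8 46.6]
side 422 line deg 87.3 centre [86.3  1.8] ends [ 79.  -43.4] [90.4 49.4]
[(66, [17, 44, 116]), (72, [17, 45, 119]), (77, [7, 117, 98]), (83, [3, 163, 167]), (88, [5, 110, 148])] | pipe [(105, [10, 128, 137]), (114, [11, 128, 164]), (122, [11, 128, 163])]
[(66, [17, 43, 119]), (72, [19, 30, 177]), (77, [8, 109, 98]), (83, [3, 164, 166]), (88, [5, 111, 145])] | pipe [(105, [10, 128, 136]), (114, [10, 127, 163]), (122, [11, 128, 163])]
[(66, [18, 44, 116]), (72, [17, 35, 151]), (77, [8, 110, 95]), (83, [3, 166, 167]), (88, [5, 109, 147])] | pipe [(105, [11, 128, 135]), (114, [11, 128, 163]), (122, [10, 129, 164])]
```

The top view puts the keeper square across at x = 83 mm, within 0.5°. The pipe is in the dip and the bystanders haven't moved. Handing in.

```bash
python3 -c "
from station import robot; print(robot.job_done())"
```

```text
the job is handed in; nothing more can be done
None
```

Job handed in at about 21 s: the pipe lies in the dip against the blue stop, the keeper is square across at its stop, the hammer, glue bottle and white offcut haven't moved, and the arm is clear; I viewed 11 pictures, one over the limit of 10.

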